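# Index the rotary table and lock it

### The arm

A 6-joint arm with a two-finger parallel gripper is mounted at the origin on the work surface. World frame = base frame: x ahead of the robot, y to its left, z up, the work surface at z = 0. Lengths are in m, angles in rad, forces in N, time in s.
With the tool pointing down it reaches from about 0.35 to 0.85 m from the base axis. Payload 8.1 kg.
Tool frame: the origin (TCP) lies on the mounting face of the last link; the fingertips stand 186 mm ahead of it and the grasp point (between the pads) lies 167 mm ahead of it; z points along the fingers, y is the line along which they close (so a half turn about z gives the same grasp; the last joint's range is limited). The gripper opens to 93 mm and grips with 3 to 60 N. Pads are 15 mm wide; open, the fingers measure 128 mm over their backs; the gripper's body (75 mm by 188 mm) begins 65 mm behind the grasp point.
Start: joints at [-1.406, 0.13, 1.488, -0, 1.523, -0.085], TCP at [0.148, -0.581, 0.405] pointing down, gripper open.
Joint ranges: [-2.96, 2.96], [-0.89, 2.26], [0.02, 2.5], [-1.34, 4.48], [0, 2.73], [-2.66, 2.66]. Speed limits (rad/s): [2.39, 2.39, 2.79, 3.14, 3.14, 3.14].

### API

Orientations are given as a rotation vector (axis times angle).
In Python, from plant import * gives the robot as it stands. The module is installed in compiled form; this text tells all that it offers.
- The arm moves only by the tool arm_command, never from a script. Its argument "increments" is a list of rows, each a list of 6 numbers: the shift along the tool's x, y, z in units of 0.2 m (1.0 is 0.2 m), then the turn, a rotation vector about the tool's x, y, z in units of pi rad (1.0 is pi rad). A call has exactly 5 rows; each row is the pose to reach, as a shift and turn from the pose commanded when the call began, along the tool's axes at that moment, turning the shorter way round; what a row does not reach only later rows make up. A row lasts 1/8 s, in which the tool goes at most 62.5 mm and 10.7 degrees, less where a joint would pass 70% of its speed; a pose out of reach is approached as far as the arm can. A call with a number of a shift or a turn outside -1 to 1 is refused whole. A call with a gripper value outside its range is refused whole. "fingers" is the closure, from -1 (fully open) to 1 (shut), set as the call begins (left out, the last holds). The fingers move at their own pace and stop on an object; "force" is the grip in N (left out, the last holds). Time passes only in rows, so rows that repeat a pose let the fingers close, or fill a call up. It gives the time, the measured TCP pose, the force, the opening and the grip force at its end, in the units of the state.
- read_state(): the state, without advancing time (a new reading comes with each control period).
- read_camera(name): name is "scene" or "top" or "wrist"; returns a dict with "image" (400x640x3 uint8, red, green, blue), "fx", "fy", "cx", "cy" (pixels), "T" (4x4, takes a point from camera to world coordinates). Camera axes: x right, y down, z forward; pixel columns grow to the right and rows downward; lengths in m; the calibration is good to about 2 mm. A picture is of the moment at which its call begins. There is no depth.
- close_job(): hands the job in; it is judged then, once.
The state is a dict: "t": time; "q": joint angles; "dq": joint speeds; "joint_torque": joint torques, N m; "tool_pos": TCP position; "orientation": TCP orientation; "force": force on the tool from outside, world axes, zero at the start; "wrist_torque": the same for the moment, N m; "opening": finger opening in m; "gripper_force": force on a finger pad.
Only numpy, scipy, OpenCV 4.12 (cv2) and the standard library are available. Lean on these libraries where they do the work, as an engineer would, in place of code of your own. Each camera call takes 0.05 s, during which the arm holds its last target. There are 200 camera calls.

### The job

On the small rotary table, gently push the dial round by its upright peg until the index line on the dial lines up with the one long line of the scale ring. Then, with the dial left there, press the locking pin in the ear of the base fully down and take your hand away. Use fingertips only: do not grip the peg, and leave the loose things on the bench where they are.

Things in the scene. Friction and masses are not known exactly. Their poses are not given: they have to be found in the camera images.
- dial: Turning steel dial of the rotary table: horizontal disc, 124 mm diameter, 6 mm thick, knurled rim, flat top 52 mm above the bench. Origin on the upright turning axis at the disc's underside (46 mm above the bench); z up; its x axis points to the index line, its -x axis to the peg. Turns either way without stops and stays where left: constant friction of 0.12 N m plus slight damping (about 3 N at the peg). Starts 80 to 180 degrees away from the target line.
- dial_index (a point): Rim end of the index line: a black radial line 26 mm long and 5 mm wide on the dial's top, opposite the peg. Point at radius 62 mm from the axis.
- peg_top (a point): Centre of the top of the dark steel peg fixed upright on the dial: 14 mm diameter, standing 34 mm above the dial's top (top 86 mm above the bench), 40 mm from the turning axis, opposite the index line. Push its side to turn the dial.
- scale_target (a point): Inner end of the one long line (26 mm long, 5 mm wide, radial, black) of the fixed aluminium scale ring round the dial; the other 23 lines, every 15 degrees, are 9 mm long and 2 mm wide. Point at radius 62 mm from the turning axis, directly where the rim end of the index line must come. The ring is 186 mm in outer diameter, top 46 mm above the bench, and does not turn.
- lock_top (a point): Centre of the flat top of the locking pin's round steel head (24 mm diameter, 7 mm thick) on a round dark boss (34 mm diameter, top 55 mm above the bench) in the ear of the green base, 125 mm from the dial's axis. Pin up: 72 mm above the bench; fully down: 62 mm.
- lock_pin (a joint): How far the locking pin is pushed down, m: 0 up (start), 0.010 fully down, where it meets a firm stop. It moves against 5 N of friction and stays where it is left. It does not itself stop the dial from turning.
- jar: Loose amber jar with black lid, 44 mm diameter, 55 mm high, standing; origin at the centre of its underside. Leave alone.
- screwdriver: Loose screwdriver, 150 mm long, lying along its own x axis. Leave alone.
- collet: Loose stepped brass collet, 32 mm diameter at its foot, 40 mm high, standing; origin at the centre of its underside. Leave alone.
- vee_block: Loose steel vee block, 45 x 35 x 28 mm; origin at the centre of its underside. Leave alone.

How it is judged:
By the outcome, as a careful person would: the job done as asked, in the order asked, and still so for the second after the job is handed in, with the robot touching nothing.
It also fails if it takes over 54 s, if anything falls off the work surface, if the arm or the gripper's body presses on something with over 40 N, if the wrist force passes 120 N, or if a joint passes its speed limit or range.

## Working session

There is one attempt and no reset: what is moved stays moved. The work goes in short steps, Python scripts to look and compute and a tool call to move; the robot and the scene stay as the last step left them, time stands still between calls to the robot, and variables do not carry over. Pictures are saved under pics/ and viewed, at most 10 in all, crops included, and the job is handed in when it is done.

Besides the shell and the picture viewer there is one more tool, called after "Call:" as name(argument=value, ...) on one line, values as JSON. arm_command: Moves the arm, as the interface text tells. Shifts and turns lie within -1 to 1; 1 stands for 0.2 m of shift or pi rad of turn. Its arguments: {"type":"object","properties":{"increments":{"type":"array","items":{"type":"array","items":{"type":"number","minimum":-1,"maximum":1}}},"fingers":{"type":"number"},"force":{"type":"number"}},"required":["increments"]}

```bash
mkdir -p pics; python3 - <<'E'
from plant import *
import cv2,numpy as np
s=read_state();print(s)
for n in ("top","scene"):
    c=read_camera(n);cv2.imwrite(f"pics/{n}0.png",c["image"][:,:,::-1]);print(n,c["fx"],c["cx"],c["cy"],np.round(c["T"],4).tolist())
E
```

```text
{'t': 0.0, 'q': array([-1.40641727e+00,  1.31132972e-01,  1.48925098e+00, -1.35678426e-05,
        1.52300491e+00, -8.54082129e-02]), 'dq': array([ 0.00076219,  0.00076123,  0.00010354, -0.0012817 ,  0.00065185,
       -0.00222107]), 'joint_torque': array([-1.91980573e-03, -5.59846365e+01, -4.91760242e+01,  7.68728298e-02,
        3.55893234e-02, -1.74157681e-04]), 'tool_pos': array([ 0.148296  , -0.58115198,  0.40371953]), 'orientation': array([-3.11534212e+00, -3.91123191e-01,  1.32573079e-04]), 'force': array([-0.13269516, -0.12227075,  0.86869145]), 'wrist_torque': array([0.03510068, 0.02118525, 0.00304848]), 'gripper_force': 0.0, 'opening': 0.09299191316929045}
top 478.1655044045821 327.2701331409874 205.2537197747563 [[-0.0259, -0.9883, 0.1505, 0.4457], [-0.9996, 0.0265, 0.0018, 0.0804], [-0.0058, -0.1504, -0.9886, 0.9386], [0.0, 0.0, 0.0, 1.0]]
scene 399.36458387197894 320.88759316401536 203.14586114036837 [[0.4358, 0.7311, -0.5249, 1.1083], [0.9, -0.3592, 0.2468, -0.1567], [-0.0081, -0.58, -0.8146, 0.8488], [0.0, 0.0, 0.0, 1.0]]
```

View pics/top0.png

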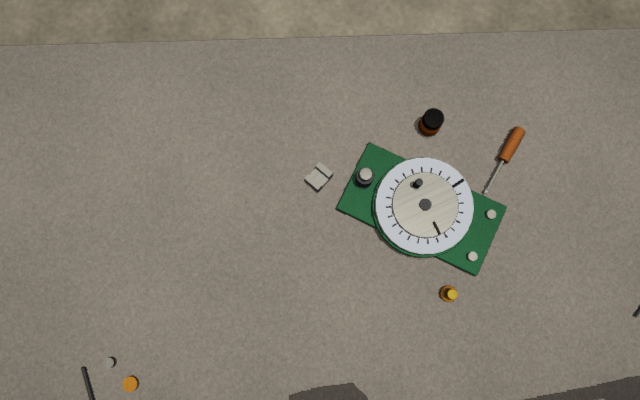

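View pics/scene0.png

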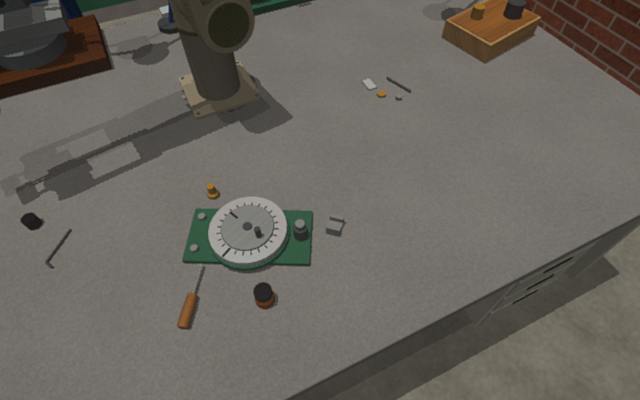

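The top view shows the dial centre near (425,205), the index line near (437,229), the long line near (458,183), the peg top near (418,183) and the lock head near (365,174).

```bash
cat > h.py <<'E'
import numpy as np,cv2
from plant import *
def ray(c,u,v,z):
    d=c["T"][:3,:3]@np.array([(u-c["cx"])/c["fx"],(v-c["cy"])/c["fy"],1]);o=c["T"][:3,3]
    return o+d*(z-o[2])/d[2]
def proj(c,p):
    q=np.linalg.inv(c["T"])@np.append(p,1);return np.array([c["fx"]*q[0]/q[2]+c["cx"],c["fy"]*q[1]/q[2]+c["cy"]])
E
python3 - <<'E'
from h import *
c=read_camera("top");im=c["image"];
cv2.imwrite("pics/topz.png",cv2.resize(im[130:280,330:520,::-1],None,fx=4,fy=4,interpolation=cv2.INTER_CUBIC))
for n,u,v,z in [("ctr",425,205,.052),("idx",437,229,.052),("tgt",458,183,.046),("peg",418,183,.086),("lock",365.5,173.5,.072),("jar",433,116,.055),("drv",517,132,.02),("drvtip",486,192,.01),("collet",451,295,.04),("vee",319,176,.028)]:
    print(n,np.round(ray(c,u,v,z),4))
E
```

```text
ctr [ 0.5762 -0.101   0.052 ]
idx [ 0.5306 -0.1207  0.052 ]
tgt [ 0.6177 -0.1672  0.046 ]
peg [ 0.6119 -0.0837  0.086 ]
lock [0.6352 0.0097 0.072 ]
jar [ 0.7482 -0.1255  0.055 ]
drv [ 0.7225 -0.2982  0.02  ]
drvtip [ 0.6051 -0.231   0.01  ]
collet [ 0.4089 -0.1419  0.04  ]
vee [0.6423 0.0967 0.028 ]
```

View pics/topz.png

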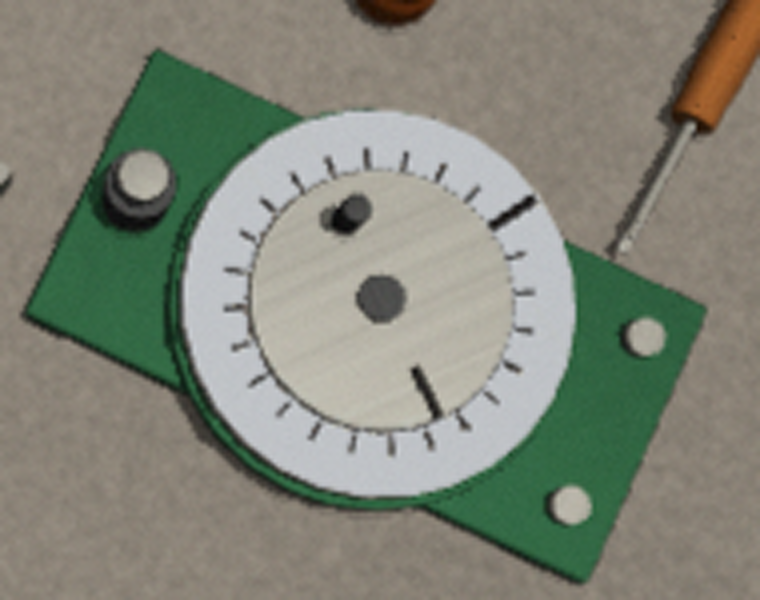

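The zoomed crop (4x, offset 330,130) puts the hub at (380,298). The index line runs (415,368)–(438,416), the long line (491,228)–(534,200), the peg top is at (355,208) and the lock head at (145,176).

```bash
cat >> h.py <<'E'
def yaw(R): return np.degrees(np.arctan2(R[1,0],R[0,0]))
def plan(x,y,z,a):
    s=read_state();R=cv2.Rodrigues(s["orientation"])[0]
    d=R.T@(np.array([x,y,z])-s["tool_pos"])
    ya=(a-yaw(R)+180)%360-180
    print("inc",np.round(d/.2,3),"turn",round(-ya/180,3),"| yaw",round(yaw(R),1),"pos",np.round(s["tool_pos"],4),"zax",np.round(R[:,2],3))
E
python3 - <<'E'
from h import *
c=read_camera("top")
Z=lambda u,v,z: ray(c,330+u/4,130+v/4,z)[:2]
im=c["image"].astype(int);m=((im.min(2)>150)).astype(np.uint8)
n,l,st,ce=cv2.connectedComponentsWithStats(m);k=[i for i in range(1,n)if l[195:215,380:385].max()==i]
m=(l==l[205,381:386].max()).astype(np.uint8)
cn=max(cv2.findContours(m,cv2.RETR_EXTERNAL,cv2.CHAIN_APPROX_NONE)[0],key=len)
P=np.array([ray(c,*p[0],.046)[:2] for p in cn]).astype(np.float32)
C,r=cv2.minEnclosingCircle(P);C=np.array(C);print("ring",C,r,"hub",Z(380,298,.052))
an=lambda v:np.degrees(np.arctan2(v[1],v[0]))
for nm,a,b,z in [("idx",(415,368),(438,416),.052),("tgt",(491,228),(534,200),.046)]:
    A,B=Z(*a,z),Z(*b,z);print(nm,an(A-C),an(B-C),an(B-A),np.linalg.norm(A-C),np.linalg.norm(B-C))
p=Z(355,208,.086);print("peg",p,an(p-C),np.linalg.norm(p-C));L=Z(145,176,.072);print("lock",L,np.linalg.norm(L-C))
t=np.radians(an(p-C));T=np.array([-np.sin(t),np.cos(t)])
s=C+.04*np.array([np.cos(t),np.sin(t)])-.035*T
print("start",s);plan(*s,.32,np.degrees(t)+90)
E
```

```text
ring [ 0.57813752 -0.10104387] 0.09264004230499268 hub [ 0.57718924 -0.10107889]
idx -157.18188312679263 -157.36221020459809 -157.63629229802606 0.03725213347756552 0.06176105118855671
tgt -60.069924577845775 -59.67095635848464 -58.641522257670616 0.06428101309325987 0.08918936818401271
peg [ 0.61372123 -0.08513172] 24.09301023157441 0.03897945115064745
lock [0.63417972 0.0083525 ] 0.12291580331956015
start [ 0.62894054 -0.11666605]
inc [ 2.903 -1.656  0.423] turn -0.554 | yaw 14.3 pos [ 0.1483 -0.5812  0.4041] zax [-0.     0.001 -1.   ]
```

Call:
arm_command(increments=[[0.25, -0.14, 0.02, 0, 0, -0.056], [0.5, -0.28, 0.04, 0, 0, -0.112], [0.75, -0.42, 0.07, 0, 0, -0.168], [1, -0.57, 0.1, 0, 0, -0.224], [1, -0.57, 0.1, 0, 0, -0.28]], fingers=1, force=20)

```text
t: 0.82
tool_pos: [0.3164, -0.4185, 0.384]
orientation: [-2.644, -1.695, -0.002]
force: [-1.6, -1.5, 0.3]
opening: 0.0478
gripper_force: 0.0
```

```bash
python3 -c "
from h import *
plan(.629,-.117,.32,112.7)"
```

```text
inc [2.022 0.791 0.323] turn -0.263 | yaw 65.3 pos [ 0.3164 -0.4185  0.384 ] zax [ 0.     0.002 -1.   ]
```

Call:
arm_command(increments=[[0.25, 0.1, 0.04, 0, 0, -0.05], [0.5, 0.2, 0.08, 0, 0, -0.1], [0.75, 0.3, 0.12, 0, 0, -0.15], [1, 0.4, 0.16, 0, 0, -0.2], [1, 0.4, 0.16, 0, 0, -0.26]])

```text
t: 1.45
tool_pos: [0.4736, -0.2718, 0.3516]
orientation: [-1.755, -2.604, -0.002]
force: [-1.0, -0.6, -0.3]
opening: 0.0011
gripper_force: 0.0
```

```bash
python3 -c "
from h import *
plan(.629,-.117,.32,112.7)"
```

```text
inc [0.426 1.011 0.159] turn -0.004 | yaw 112.0 pos [ 0.4736 -0.2718  0.3516] zax [-0.001  0.002 -1.   ]
```

Call:
arm_command(increments=[[0.1, 0.24, 0.04, 0, 0, 0], [0.2, 0.48, 0.08, 0, 0, 0], [0.3, 0.72, 0.12, 0, 0, 0], [0.42, 1, 0.16, 0, 0, 0], [0.42, 1, 0.16, 0, 0, 0]])

```text
t: 2.08
tool_pos: [0.6287, -0.12, 0.3187]
orientation: [-1.762, -2.598, -0.0]
force: [-0.3, -0.7, -0.0]
opening: 0.0002
gripper_force: 0.0
```

```bash
python3 -c "
from h import *
plan(.629,-.117,.25,112.7)
for n in ('wrist','top'):
  c=read_camera(n);cv2.imwrite(f'pics/{n}1.png',c['image'][:,:,::-1])"
```

```text
inc [0.012 0.007 0.344] turn -0.006 | yaw 111.7 pos [ 0.6287 -0.12    0.3187] zax [-0.002  0.002 -1.   ]
```

View pics/wrist1.png

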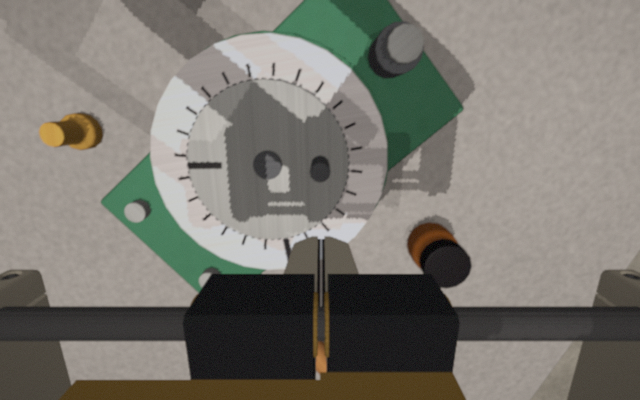

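The wrist view shows the peg at (320,168), straight ahead of the closed fingers, with the dial hub at (267,165). The space below the fingers is clear, so I'll descend.

Call:
arm_command(increments=[[0, 0, 0.1, 0, 0, 0], [0.01, 0.005, 0.2, 0, 0, -0.006], [0.01, 0.007, 0.3, 0, 0, -0.006], [0.01, 0.007, 0.345, 0, 0, -0.006], [0.01, 0.007, 0.345, 0, 0, -0.006]])

```text
t: 2.8
tool_pos: [0.6272, -0.1212, 0.2504]
orientation: [-1.744, -2.611, 0.001]
force: [0.6, -0.2, -0.4]
opening: 0.0006
gripper_force: 0.0
```

Call:
arm_command(increments=[[0.025, 0, 0, 0, 0, 0], [0.05, 0, 0, 0, 0, 0], [0.07, 0, 0, 0, 0, 0], [0.09, 0, 0, 0, 0, 0], [0.1, 0, 0, 0, 0, 0]])

```text
t: 3.42
tool_pos: [0.62, -0.1023, 0.2519]
orientation: [1.744, 2.613, 0.0]
force: [-0.4, -0.8, -0.6]
opening: 0.0004
gripper_force: 0.0
```

```bash
python3 -c "
from h import *
t=np.radians(22.7);p=np.array([.578,-.101])+.04*np.array([np.cos(t),np.sin(t)])-.0145*np.array([-np.sin(t),np.cos(t)])
plan(*p,.25,112.7)
c=read_camera('wrist');cv2.imwrite('pics/wrist2.png',c['image'][:,:,::-1])"
```

```text
inc [0.014 0.009 0.009] turn -0.001 | yaw 112.6 pos [ 0.62   -0.1023  0.2519] zax [ 0. -0. -1.]
```

View pics/wrist2.png

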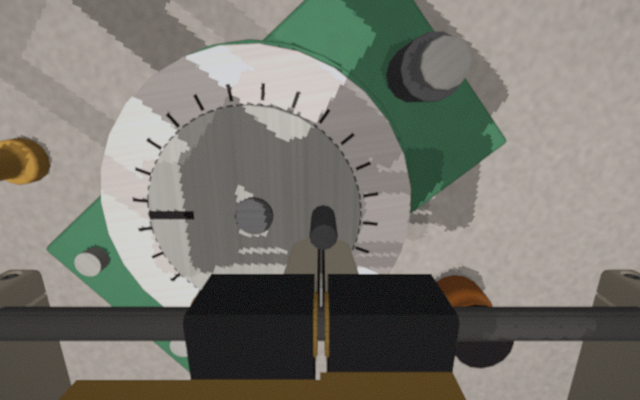

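The wrist view shows the fingertips just short of the peg at (322,237), centred on it. I'll push along the arc now.

Call:
arm_command(increments=[[0.025, 0.009, 0.004, 0, 0, -0.022], [0.043, 0.017, 0.004, 0, 0, -0.044], [0.057, 0.02, 0.004, 0, 0, -0.067], [0.072, 0.021, 0.004, 0, 0, -0.089], [0.087, 0.022, 0.004, 0, 0, -0.111]])

```text
t: 4.1
tool_pos: [0.6176, -0.0857, 0.2513]
orientation: [1.262, 2.876, -0.002]
force: [-0.4, -4.8, 1.0]
opening: 0.0004
gripper_force: 1.8
```

```bash
cat >> h.py <<'E'
def arc(phi,d=.0145):
    t=np.radians(22.7+phi);p=np.array([.578,-.101])+.04*np.array([np.cos(t),np.sin(t)])-d*np.array([-np.sin(t),np.cos(t)])
    plan(*p,.25,112.7+phi)
E
python3 -c "
from h import *
arc(20);arc(40);print(read_state()['force'])
c=read_camera('wrist');cv2.imwrite('pics/wrist3.png',c['image'][:,:,::-1])"
```

```text
inc [0.005 0.002 0.007] turn -0.0 | yaw 132.6 pos [ 0.6176 -0.0857  0.2513] zax [ 0.001 -0.002 -1.   ]
inc [0.078 0.015 0.006] turn -0.112 | yaw 132.6 pos [ 0.6176 -0.0857  0.2513] zax [ 0.001 -0.002 -1.   ]
[-0.36284169 -4.77498061  1.00401727]
```

View pics/wrist3.png

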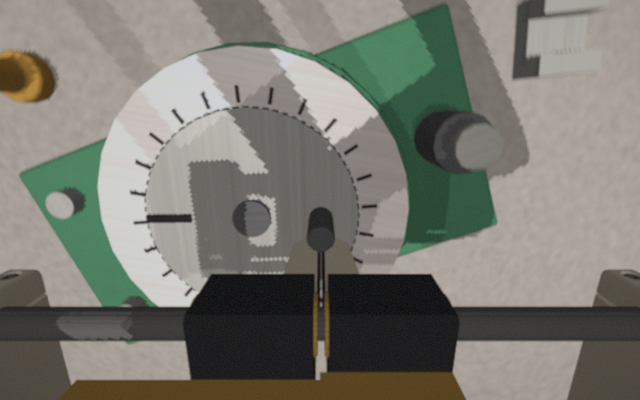

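The dial is turning: the index line stays at (168,218) while the base rotates in view, and contact force is about 5 N. I'll continue.

Call:
arm_command(increments=[[0.017, 0.005, 0.002, 0, 0, -0.022], [0.032, 0.009, 0.003, 0, 0, -0.044], [0.047, 0.012, 0.003, 0, 0, -0.067], [0.062, 0.014, 0.003, 0, 0, -0.089], [0.077, 0.015, 0.003, 0, 0, -0.111]])

```text
t: 4.78
tool_pos: [0.6096, -0.0724, 0.2511]
orientation: [0.745, 3.05, -0.002]
force: [0.8, -4.4, 2.1]
opening: 0.0005
gripper_force: 1.9
```

Call:
arm_command(increments=[[0.015, 0.005, 0, 0, 0, -0.022], [0.03, 0.008, 0, 0, 0, -0.044], [0.044, 0.011, 0, 0, 0, -0.067], [0.059, 0.012, 0, 0, 0, -0.089], [0.074, 0.013, 0, 0, 0, -0.111]])

```text
t: 5.4
tool_pos: [0.5979, -0.0631, 0.2511]
orientation: [0.205, 3.132, -0.002]
force: [2.6, -3.7, 0.1]
opening: 0.0005
gripper_force: 1.8
```

```bash
python3 -c "
from h import *
arc(60);arc(80);print(read_state()['force'])"
```

```text
inc [ 0.002 -0.001  0.006] turn -0.001 | yaw 172.5 pos [ 0.5979 -0.0631  0.2511] zax [ 0.002 -0.002 -1.   ]
inc [0.075 0.012 0.005] turn -0.112 | yaw 172.5 pos [ 0.5979 -0.0631  0.2511] zax [ 0.002 -0.002 -1.   ]
[ 2.55073693 -3.74334227  0.07160221]
```

Call:
arm_command(increments=[[0.015, 0.005, 0, 0, 0, -0.022], [0.03, 0.008, 0, 0, 0, -0.044], [0.045, 0.011, 0, 0, 0, -0.067], [0.06, 0.012, 0, 0, 0, -0.089], [0.075, 0.012, 0, 0, 0, -0.111]])

```text
t: 6.02
tool_pos: [0.5835, -0.0585, 0.2511]
orientation: [-0.342, 3.12, -0.002]
force: [4.0, -2.3, -0.6]
opening: 0.0009
gripper_force: 1.8
```

```bash
python3 -c "
from h import *
arc(80);arc(97.5)
a=[]
for n in ('wrist','top'):
  c=read_camera(n);cv2.imwrite(f'pics/{n}4.png',c['image'][:,:,::-1]);a.append(c['image'])
w=a[0];t=cv2.resize(a[1][130:280,330:520],(760,600))
b=np.zeros((600,800,3),np.uint8);b[:300,:480]=cv2.resize(w,(480,300));b[300:,:380]=cv2.resize(t,(380,300));cv2.imwrite('pics/both4.png',b[:,:480,::-1])"
```

```text
inc [ 0.001 -0.001  0.006] turn -0.001 | yaw -167.5 pos [ 0.5835 -0.0585  0.2511] zax [ 0.003 -0.001 -1.   ]
inc [0.064 0.011 0.005] turn -0.098 | yaw -167.5 pos [ 0.5835 -0.0585  0.2511] zax [ 0.003 -0.001 -1.   ]
```

View pics/both4.png

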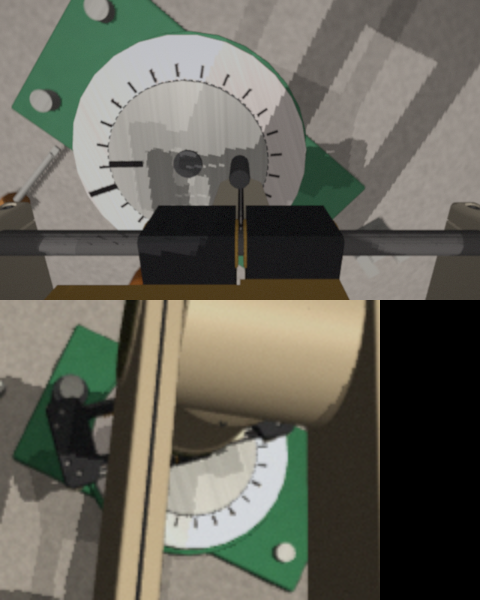

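The wrist view shows the index line at (110–143,163) and the long line at (90,195)–(117,186) in the half-scale picture, so about 18° remain. I'll measure that.

```bash
cat >> h.py <<'E'
C0=np.array([.578,-.101])
def lines():
    c=read_camera("wrist");g=c["image"].max(2)
    m=cv2.adaptiveThreshold(g,255,cv2.ADAPTIVE_THRESH_MEAN_C,cv2.THRESH_BINARY_INV,31,25)
    # hub centre on dial plane, from its dark disc near the projected axis
    n,l,st,ce=cv2.connectedComponentsWithStats(m)
    for i in range(1,n):
        if not 60<st[i,4]<900: continue
        ys,xs=np.where(l==i)
        for z in (.052,.046):
            P=np.array([ray(c,x,y,z)[:2] for x,y in zip(xs,ys)]);mu=P.mean(0);r=np.linalg.norm(mu-C0)
            if not (.042<r<.055 if z==.052 else .068<r<.08): continue
            w,v=np.linalg.eigh(np.cov(P.T));d=v[:,1]*np.sign(v[:,1]@(mu-C0));L=np.sqrt(12*w)
            if L[1]<.02: continue
            print(z,"px",np.round(ce[i]),"r",round(r,4),"ang pos",np.round(np.degrees(np.arctan2(*(mu-C0)[::-1])),2),"ang dir",np.round(np.degrees(np.arctan2(d[1],d[0])),2),"L,w",np.round(L[::-1],4))
E
python3 -c "
from h import *
lines()"
```

```text
0.052 px [164. 220.] r 0.0515 ang pos -76.92 ang dir -74.65 L,w [0.0315 0.0049]
0.046 px [137. 253.] r 0.078 ang pos -59.12 ang dir -59.6 L,w [0.0258 0.0051]
```

Call:
arm_command(increments=[[0.012, 0.003, 0, 0, 0, -0.018], [0.023, 0.006, 0, 0, 0, -0.035], [0.034, 0.009, 0, 0, 0, -0.052], [0.044, 0.01, 0, 0, 0, -0.066], [0.051, 0.011, 0, 0, 0, -0.078]])

```text
t: 6.8
tool_pos: [0.5729, -0.0581, 0.251]
orientation: [-0.718, 3.056, -0.001]
force: [3.9, -1.5, 1.8]
opening: 0.0006
gripper_force: 1.6
```

```bash
python3 -c "
from h import *
arc(94);arc(97.5);lines()
c=read_camera('wrist');cv2.imwrite('pics/wrist5.png',cv2.resize(c['image'][130:330,60:310,::-1],None,fx=3,fy=3,interpolation=cv2.INTER_CUBIC))"
```

```text
inc [ 0.001 -0.003  0.005] turn -0.001 | yaw -153.6 pos [ 0.5729 -0.0581  0.251 ] zax [ 0.002 -0.    -1.   ]
inc [0.014 0.001 0.005] turn -0.021 | yaw -153.6 pos [ 0.5729 -0.0581  0.251 ] zax [ 0.002 -0.    -1.   ]
0.052 px [319. 266.] r 0.0498 ang pos 78.74 ang dir 25.56 L,w [0.02   0.0013]
0.046 px [363. 277.] r 0.0796 ang pos 84.63 ang dir 116.67 L,w [0.0426 0.0046]
```

View pics/wrist5.png

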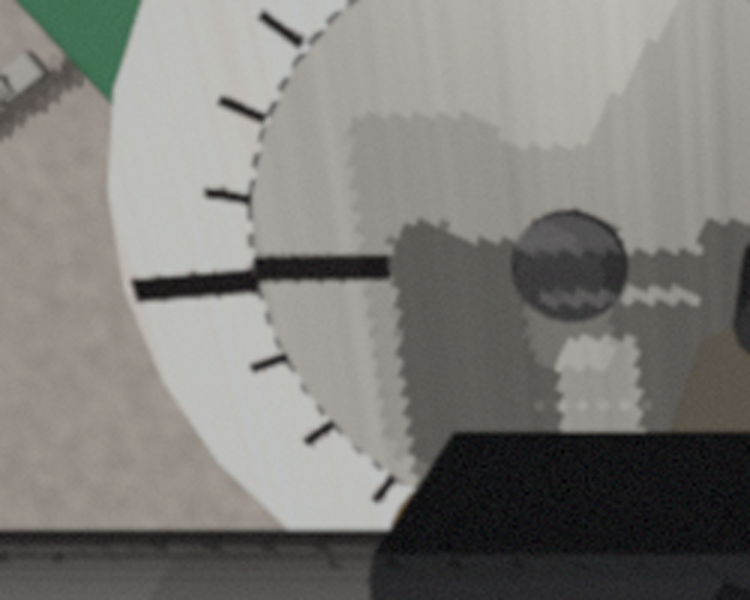

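The crop (3x, offset 60,130) shows the index line at (388,267)–(258,268) and the long line at (257,281)–(135,290), with the hub at (570,265). They are nearly aligned.

```bash
cat >> h.py <<'E'
def meas(ox,oy,k,hub,i0,i1,t0,t1):
    c=read_camera('wrist');Z=lambda p,z: ray(c,ox+p[0]/k,oy+p[1]/k,z)[:2]
    an=lambda v:round(np.degrees(np.arctan2(v[1],v[0])),2)
    H=Z(hub,.052);A,B,D,E=Z(i0,.052),Z(i1,.052),Z(t0,.046),Z(t1,.046)
    for C in (H,C0): print(C,"idx",an(A-C),an(B-C),"tgt",an(D-C),an(E-C),"r",np.round([np.linalg.norm(x-C) for x in (A,B,D,E)],4))
    print("dirs",an(B-A),an(E-D))
E
python3 -c "
from h import *
meas(60,130,3,(570,265),(388,267),(258,268),(257,281),(135,290))"
```

```text
[ 0.57781849 -0.10157534] idx -62.97 -63.05 tgt -58.72 -58.85 r [0.0355 0.0608 0.0651 0.0902]
[ 0.578 -0.101] idx -63.64 -63.44 tgt -59.12 -59.14 r [0.0359 0.0612 0.0655 0.0906]
dirs -63.17 -59.19
```

Call:
arm_command(increments=[[0.005, 0.001, 0, 0, 0, -0.007], [0.009, 0.002, 0, 0, 0, -0.014], [0.012, 0.003, 0, 0, 0, -0.019], [0.0145, 0.003, 0, 0, 0, -0.022], [0.0145, 0.003, 0, 0, 0, -0.022]])

```text
t: 7.58
tool_pos: [0.5693, -0.0587, 0.2502]
orientation: [0.825, -3.031, -0.001]
force: [3.2, 1.5, 2.5]
opening: 0.0007
gripper_force: 1.5
```

```bash
python3 -c "
from h import *
c=read_camera('wrist');cv2.imwrite('pics/wrist6.png',cv2.resize(c['image'][170:270,80:270,::-1],None,fx=4,fy=4,interpolation=cv2.INTER_CUBIC))"
```

```text
(no output)
```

View pics/wrist6.png

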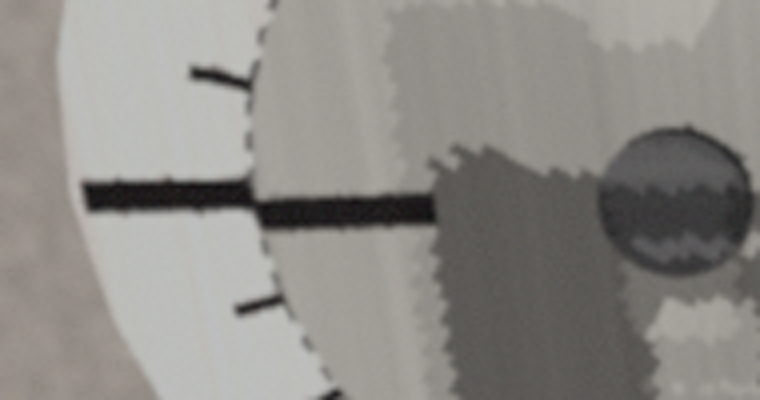

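The crop (4x, offset 80,170) shows the index line at (435,209)–(258,214), the long line at (252,193)–(85,197) and the hub at (676,201).

```bash
python3 -c "
from h import *
meas(80,170,4,(676,201),(435,209),(258,214),(252,193),(85,197));arc(101)
print(read_state()['force'])"
```

```text
[ 0.57804613 -0.10163219] idx -57.6 -57.73 tgt -58.83 -58.64 r [0.0352 0.0612 0.065  0.0901]
[ 0.578 -0.101] idx -58.08 -58.01 tgt -59.08 -58.83 r [0.0358 0.0617 0.0655 0.0907]
dirs -57.9 -58.17
inc [ 0.009 -0.     0.001] turn -0.018 | yaw -149.6 pos [ 0.5693 -0.0587  0.2502] zax [-0.  0. -1.]
[2.71202338 1.81406411 1.54004679]
```

The dial looks about 1° past. I'll back off, lift and re-measure with the view clear.

Call:
arm_command(increments=[[-0.04, 0, 0, 0, 0, 0], [-0.08, 0, 0, 0, 0, 0], [-0.08, 0, -0.15, 0, 0, 0], [-0.08, 0, -0.35, 0, 0, 0], [-0.08, 0, -0.35, 0, 0, 0]])

```text
t: 8.3
tool_pos: [0.5849, -0.0507, 0.3242]
orientation: [-0.824, 3.026, -0.004]
force: [-0.2, 0.3, 0.2]
opening: 0.0003
gripper_force: 0.0
```

```bash
cat >> h.py <<'E'
def prof(name="wrist",C=C0):
    c=read_camera(name);g=c["image"].max(2).astype(np.float32);out={}
    for nm,z,rs in (("idx",.052,np.arange(.042,.059,.002)),("tgt",.046,np.arange(.068,.086,.002))):
        a=np.radians(np.arange(-70,-48,.1));Q=[]
        for r in rs:
            uv=np.array([proj(c,[C[0]+r*np.cos(t),C[1]+r*np.sin(t),z]) for t in a],np.float32)
            v=cv2.remap(g,uv[None,:,0],uv[None,:,1],cv2.INTER_LINEAR)[0]
            w=np.clip(np.percentile(v,60)*.6-v,0,None)
            if w.sum()>50: 
                t=(w*a).sum()/w.sum();Q.append([C[0]+r*np.cos(t),C[1]+r*np.sin(t),np.degrees(t)])
        Q=np.array(Q);out[nm]=Q
        f=cv2.fitLine(Q[:,:2].astype(np.float32),cv2.DIST_L2,0,1e-6,1e-6).ravel();
        print(nm,len(Q),np.round(Q[:,2],1),"dir",round(np.degrees(np.arctan(f[1]/f[0])),2))
    return c
E
python3 -c "
from h import *
c=prof();print(proj(c,[.578,-.101,.052]));prof(C=np.array([.578,-.1016]));plan(.57,-.06,.32,-148)"
```

```text
idx 9 [-58.9 -58.8 -58.7 -58.7 -58.6 -58.6 -58.5 -58.5 -58.5] dir -57.32
tgt 9 [-59.4 -59.4 -59.4 -59.3 -59.4 -59.4 -59.3 -59.3 -59.3] dir -58.68
[270.82243688 165.91914068]
idx 9 [-58.5 -58.4 -58.3 -58.3 -58.3 -58.3 -58.2 -58.1 -58.2] dir -57.33
tgt 9 [-59.2 -59.2 -59.1 -59.1 -59.1 -59.2 -59.1 -59.1 -59.1] dir -58.7
inc [ 0.082 -0.007  0.001] turn -0.009 | yaw -149.5 pos [ 0.5835 -0.0505  0.3202] zax [ 0. -0. -1.]
```

The index line reads −58.2° and the long line −59.2°, so the dial is about 1° past. I'll nudge it back from the peg's other side.

```bash
python3 -c "
from h import *
for d,z in ((-.03,.32),(-.0148,.25)):
  t=np.radians(120.6);p=np.array([.578,-.1013])+.04*np.array([np.cos(t),np.sin(t)])-d*np.array([-np.sin(t),np.cos(t)])
  print(p);plan(*p,z,-149.5)"
```

```text
[ 0.53181608 -0.08214156]
inc [ 0.303 -0.005  0.001] turn -0.0 | yaw -149.5 pos [ 0.5835 -0.0505  0.3202] zax [ 0. -0. -1.]
[ 0.54489936 -0.07440413]
inc [ 0.227 -0.005  0.351] turn -0.0 | yaw -149.5 pos [ 0.5835 -0.0505  0.3202] zax [ 0. -0. -1.]
```

Call:
arm_command(increments=[[0.15, 0, 0, 0, 0, 0], [0.303, -0.005, 0, 0, 0, 0], [0.303, -0.005, 0.15, 0, 0, 0], [0.303, -0.005, 0.3, 0, 0, 0], [0.303, -0.005, 0.35, 0, 0, 0]])

```text
t: 9.02
tool_pos: [0.5298, -0.0818, 0.2466]
orientation: [0.823, -3.026, -0.005]
force: [-1.9, -0.1, 0.2]
opening: 0.0004
gripper_force: 0.0
```

```bash
python3 -c "
from h import *
print(read_state()['force']);plan(.5449,-.0744,.25,-149.5)"
```

```text
[-1.85973995 -0.05290759  0.22736777]
inc [-0.084 -0.006 -0.018] turn -0.0 | yaw -149.6 pos [ 0.5298 -0.0818  0.2466] zax [-0.006  0.002 -1.   ]
```

Call:
arm_command(increments=[[-0.03, 0, 0, 0, 0, 0], [-0.055, 0, 0, 0, 0, 0], [-0.066, 0, 0, 0, 0, 0], [-0.074, 0, 0, 0, 0, 0], [-0.076, 0, 0, 0, 0, 0]])

```text
t: 9.65
tool_pos: [0.5449, -0.0746, 0.2509]
orientation: [-0.825, 3.031, -0.001]
force: [-3.4, -0.9, 3.1]
opening: 0.0003
gripper_force: 1.6
```

```bash
python3 -c "
from h import *
s=read_state();print(s['force']);plan(.5449,-.0744,.25,-149.5);c=prof();print(proj(c,[*(C0+.06*np.array([.515,-.857])),.05]))"
```

```text
[-3.39102    -0.90926998  3.11197833]
inc [-0.001  0.001  0.005] turn -0.0 | yaw -149.5 pos [ 0.5449 -0.0746  0.2509] zax [ 0.001 -0.    -1.   ]
idx 9 [-62.2 -62.  -62.1 -62.1 -62.  -62.  -62.  -62.  -62. ] dir -61.47
tgt 9 [-59.1 -59.1 -59.  -59.  -59.1 -59.1 -59.  -59.  -59. ] dir -58.57
[159.13840864 264.41881708]
```

The nudge went too far: index −62.0°, long line −59.0°. I'll go back to the first side, where the contact pose is already known, and make up the 3° in small steps.

Call:
arm_command(increments=[[0.04, 0, 0, 0, 0, 0], [0.08, 0, 0, 0, 0, 0], [0.08, 0, -0.15, 0, 0, 0], [0.08, 0, -0.35, 0, 0, 0], [0.08, 0, -0.35, 0, 0, 0]])

```text
t: 10.32
tool_pos: [0.5318, -0.0833, 0.3243]
orientation: [-0.823, 3.025, -0.005]
force: [-0.2, 0.2, -0.2]
opening: 0.0004
gripper_force: 0.0
```

Call:
arm_command(increments=[[-0.15, 0, 0, 0, 0, 0], [-0.303, 0.005, 0, 0, 0, 0], [-0.303, 0.005, 0.15, 0, 0, 0], [-0.303, 0.005, 0.3, 0, 0, 0], [-0.303, 0.005, 0.35, 0, 0, 0]])

```text
t: 10.95
tool_pos: [0.581, -0.051, 0.247]
orientation: [0.824, -3.027, -0.004]
force: [-0.9, -0.1, -0.4]
opening: 0.0005
gripper_force: 0.0
```

Call:
arm_command(increments=[[0, 0, 0, 0, 0, 0], [0, 0, 0, 0, 0, 0], [0, 0, 0, 0, 0, 0], [0, 0, 0, 0, 0, 0], [0, 0, 0, 0, 0, 0]])

```text
t: 11.58
tool_pos: [0.5827, -0.0511, 0.2508]
orientation: [-0.825, 3.031, -0.0]
force: [-0.1, 0.6, -0.3]
opening: 0.0001
gripper_force: 0.0
```

```bash
python3 -c "
from h import *
s=read_state();print(s['force']);plan(.5699,-.0583,.25,-149.6);prof()"
```

```text
[-0.06485211  0.56581028 -0.29862223]
inc [0.073 0.002 0.004] turn 0.0 | yaw -149.5 pos [ 0.5827 -0.0511  0.2508] zax [ 0.001 -0.    -1.   ]
idx 9 [-62.4 -62.2 -62.4 -62.3 -62.3 -62.3 -62.2 -62.1 -62. ] dir -61.28
tgt 9 [-59.2 -59.2 -59.2 -59.1 -59.1 -59.2 -59.1 -59.1 -59. ] dir -58.52
```

Stopping about 0.8 mm short of the aligned pose, then measuring again.

Call:
arm_command(increments=[[0.03, 0, 0, 0, 0, 0], [0.05, 0.001, 0, 0, 0, 0], [0.06, 0.002, 0, 0, 0, 0], [0.068, 0.002, 0, 0, 0, 0], [0.068, 0.002, 0, 0, 0, 0]])

```text
t: 12.25
tool_pos: [0.5707, -0.0575, 0.2503]
orientation: [-0.825, 3.031, 0.0]
force: [2.6, 2.2, -2.2]
opening: 0.0005
gripper_force: 1.3
```

```bash
python3 -c "
from h import *
s=read_state();print(s['force']);plan(.5699,-.0583,.25,-149.6);prof()"
```

```text
[ 2.63809672  2.2231357  -2.17976942]
inc [ 0.005 -0.002  0.002] turn 0.0 | yaw -149.5 pos [ 0.5707 -0.0575  0.2503] zax [ 0.  0. -1.]
idx 9 [-61.  -60.9 -60.9 -60.9 -60.9 -60.9 -60.7 -60.8 -60.7] dir -60.19
tgt 9 [-59.2 -59.2 -59.1 -59.  -59.1 -59.1 -59.1 -59.  -59. ] dir -58.56
```

Call:
arm_command(increments=[[0.002, 0, 0, 0, 0, 0], [0.003, 0, 0, 0, 0, 0], [0.004, 0, 0, 0, 0, 0], [0.005, 0, 0, 0, 0, 0], [0.005, 0, 0, 0, 0, 0]])

```text
t: 12.92
tool_pos: [0.5697, -0.0581, 0.2503]
orientation: [0.825, -3.031, -0.0]
force: [1.8, 4.1, -1.3]
opening: 0.0007
gripper_force: 1.7
```

```bash
python3 -c "
from h import *
s=read_state();print(s['force']);plan(.5699,-.0583,.25,-149.6);prof()"
```

```text
[ 1.81999896  4.10817285 -1.32804922]
inc [-0.    -0.001  0.002] turn 0.0 | yaw -149.5 pos [ 0.5697 -0.0581  0.2503] zax [-0.  0. -1.]
idx 9 [-59.4 -59.4 -59.2 -59.2 -59.4 -59.3 -59.2 -59.2 -59.2] dir -58.69
tgt 9 [-59.2 -59.1 -59.1 -59.  -59.1 -59.1 -59.  -59.1 -59.1] dir -58.77
```

Aligned to within about 0.2°. Backing off, lifting and moving to the lock.

Call:
arm_command(increments=[[-0.04, 0, 0, 0, 0, 0], [-0.08, 0, 0, 0, 0, 0], [-0.08, 0, -0.15, 0, 0, 0], [-0.08, 0, -0.35, 0, 0, 0], [-0.08, 0, -0.35, 0, 0, 0]])

```text
t: 13.6
tool_pos: [0.5854, -0.0503, 0.3248]
orientation: [-0.824, 3.025, -0.006]
force: [-0.4, -0.0, 0.2]
opening: 0.0006
gripper_force: 0.0
```

```bash
python3 -c "
from h import *
plan(.635,.0095,.28,-149.5);prof()"
```

```text
inc [-0.364  0.133  0.225] turn -0.0 | yaw -149.5 pos [ 0.5854 -0.0503  0.3248] zax [ 0.007 -0.002 -1.   ]
idx 9 [-59.9 -59.8 -59.6 -59.7 -59.7 -59.6 -59.6 -59.5 -59.5] dir -58.56
tgt 9 [-59.5 -59.4 -59.4 -59.4 -59.4 -59.3 -59.3 -59.3 -59.3] dir -58.54
```

Call:
arm_command(increments=[[-0.15, 0.05, 0, 0, 0, 0], [-0.3, 0.1, 0, 0, 0, 0], [-0.36, 0.133, 0.1, 0, 0, 0], [-0.36, 0.133, 0.2, 0, 0, 0], [-0.36, 0.133, 0.2, 0, 0, 0]])

```text
t: 14.28
tool_pos: [0.6302, 0.0088, 0.2757]
orientation: [0.823, -3.025, -0.003]
force: [0.0, 0.2, -0.5]
opening: 0.0005
gripper_force: 0.0
```

```bash
python3 -c "
from h import *
plan(.635,.0095,.258,-149.5)
c=read_camera('scene');b=cv2.resize(c['image'][190:270,190:350,::-1],None,fx=4,fy=4,interpolation=cv2.INTER_CUBIC);cv2.imwrite('pics/s7.png',b)"
```

```text
inc [-0.023 -0.01   0.089] turn -0.0 | yaw -149.6 pos [0.6302 0.0088 0.2757] zax [-0.007  0.    -1.   ]
```

View pics/s7.png

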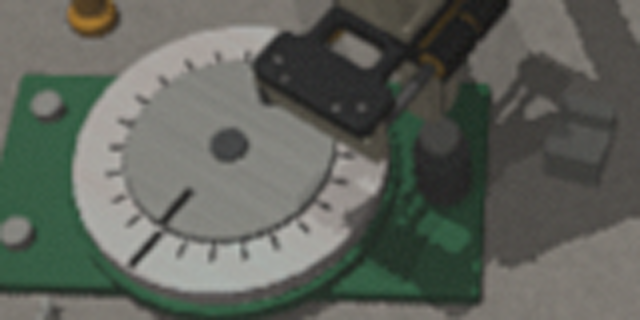

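The scene view shows the index line continuing the long line, (188,190) to (130,265), with the fingertips just above the lock head at (438,125). I'll settle, then press.

Call:
arm_command(increments=[[-0.01, 0, 0, 0, 0, 0], [-0.01, 0, 0.02, 0, 0, 0], [-0.01, 0, 0.05, 0, 0, 0], [-0.01, 0, 0.08, 0, 0, 0], [-0.01, 0, 0.08, 0, 0, 0]])

```text
t: 14.95
tool_pos: [0.6335, 0.0104, 0.2634]
orientation: [0.825, -3.03, -0.001]
force: [-0.6, 0.6, -0.0]
opening: 0.0005
gripper_force: 0.0
```

```bash
python3 -c "
from h import *
plan(.635,.0095,.248,-149.5)"
```

```text
inc [-0.004 -0.008  0.077] turn -0.0 | yaw -149.5 pos [0.6335 0.0104 0.2634] zax [-0.002  0.    -1.   ]
```

Call:
arm_command(increments=[[-0.003, -0.003, 0.02, 0, 0, 0], [-0.003, -0.003, 0.04, 0, 0, 0], [-0.003, -0.003, 0.055, 0, 0, 0], [-0.003, -0.003, 0.07, 0, 0, 0], [-0.003, -0.003, 0.075, 0, 0, 0]])

```text
t: 15.58
tool_pos: [0.6349, 0.0101, 0.2495]
orientation: [-0.825, 3.031, -0.0]
force: [-0.2, 0.1, 4.7]
opening: 0.0006
gripper_force: 2.3
```

```bash
python3 -c "
from h import *
plan(.635,.0095,.248,-149.5);print(read_state()['force'])"
```

```text
inc [ 0.001 -0.003  0.007] turn -0.0 | yaw -149.5 pos [0.6349 0.0101 0.2495] zax [ 0.001 -0.    -1.   ]
[-0.19621634  0.05092522  4.66858071]
```

Call:
arm_command(increments=[[0, 0, 0.003, 0, 0, 0], [0, 0, 0.006, 0, 0, 0], [0, 0, 0.009, 0, 0, 0], [0, 0, 0.01, 0, 0, 0], [0, 0, 0.01, 0, 0, 0]])

```text
t: 16.2
tool_pos: [0.6349, 0.0102, 0.2483]
orientation: [-0.825, 3.031, -0.0]
force: [-2.3, 0.4, 10.5]
opening: 0.0001
gripper_force: 4.9
```

Force is rising at the stop, so I'll go a little further to be sure.

Call:
arm_command(increments=[[0, 0, 0.002, 0, 0, 0], [0, 0, 0.004, 0, 0, 0], [0, 0, 0.005, 0, 0, 0], [0, 0, 0.006, 0, 0, 0], [0, 0, 0.006, 0, 0, 0]])

```text
t: 16.82
tool_pos: [0.635, 0.0102, 0.2483]
orientation: [-0.825, 3.03, -0.001]
force: [-5.6, 0.2, 18.6]
opening: 0.0007
gripper_force: 8.8
```

It is firmly at the stop: no further travel while the force climbed to 19 N. Retreating.

Call:
arm_command(increments=[[0, 0, -0.1, 0, 0, 0], [0, 0, -0.3, 0, 0, 0], [0, 0, -0.5, 0, 0, 0], [0, 0, -0.7, 0, 0, 0], [0, 0, -0.7, 0, 0, 0]])

```text
t: 17.45
tool_pos: [0.6356, 0.0101, 0.3913]
orientation: [-0.823, 3.025, -0.004]
force: [0.8, 0.9, -0.4]
opening: 0.0006
gripper_force: 0.0
```

Call:
arm_command(increments=[[0, 0, 0, 0, 0, 0], [0, 0, 0, 0, 0, 0], [0, 0, 0, 0, 0, 0], [0, 0, 0, 0, 0, 0], [0, 0, 0, 0, 0, 0]])

```text
t: 18.08
tool_pos: [0.6347, 0.0102, 0.3859]
orientation: [0.825, -3.031, -0.0]
force: [-0.2, -0.8, 0.1]
opening: 0.0006
gripper_force: 0.0
```

```bash
python3 -c "
from h import *
print(read_state()['force'],read_state()['tool_pos']);
try: prof('scene')
except Exception as e: print(e)
print(close_job())"
```

```text
[-0.18450582 -0.81972574  0.13192527] [0.63467978 0.01017846 0.3858634 ]
idx 9 [-58.8 -58.5 -58.8 -58.9 -58.8 -58.9 -58.6 -58.4 -58.5] dir -57.8
tgt 9 [-58.7 -58.6 -58.7 -58.5 -58.7 -58.6 -58.6 -58.8 -58.8] dir -59.33
the job is handed in; nothing more can be done
None
```

The job is handed in at about 18 s: the dial's index line is within about 0.3° of the long line, the locking pin is pressed down to its stop (19 N with no further travel), and the arm is clear; I first overshot by 1° and nudged the peg back from its other side before the final alignment.

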